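# Hang primed lanterns on a rocking load bar

### The job

Hang the four primed lanterns to dry on the stand's rocking load bar, slipping each handle over a slanted peg and well down it: the two large lanterns on the inner pegs, the two small ones on the outer pegs. Take the two sides in turn, answering each lantern on one side with one on the other before the next, so that the bar never dips far. Keep the lanterns upright, leave the can, hammer and sanding block alone, and finish with the bar level and everything hanging still.

Things in the scene. Friction and masses are not known exactly. Their poses are not given: they have to be found in the camera images.
- large_1: Large garden lantern in grey primer, 300 g, standing upright: open cage 90 mm square, eaves at 90 mm, roof top at 116 mm, 179 mm tall with its rigid arch handle of 8 mm round bar. The handle lies in the y-z plane, 68 mm wide outside along y; its legs at y = +-30 mm are straight up to 20 mm below the crown. A peg passes through along x, from either side. Origin: centre of the underside, z up
- large_2: Large garden lantern in grey primer, 300 g, standing upright: open cage 90 mm square, eaves at 90 mm, roof top at 116 mm, 179 mm tall with its rigid arch handle of 8 mm round bar. The handle lies in the y-z plane, 68 mm wide outside along y; its legs at y = +-30 mm are straight up to 20 mm below the crown. A peg passes through along x, from either side. Origin: centre of the underside, z up
- small_1: Small garden lantern in grey primer, 160 g, standing upright: open cage 68 mm square, eaves at 63 mm, roof top at 83 mm, 144 mm tall with its rigid arch handle of 8 mm round bar. The handle lies in the y-z plane, 68 mm wide outside along y; its legs at y = +-30 mm are straight up to 20 mm below the crown. A peg passes through along x, from either side. Origin: centre of the underside, z up
- small_2: Small garden lantern in grey primer, 160 g, standing upright: open cage 68 mm square, eaves at 63 mm, roof top at 83 mm, 144 mm tall with its rigid arch handle of 8 mm round bar. The handle lies in the y-z plane, 68 mm wide outside along y; its legs at y = +-30 mm are straight up to 20 mm below the crown. A peg passes through along x, from either side. Origin: centre of the underside, z up
- large_1_handle (a point): Crown of large_1's handle: centre of the 8 mm bar at mid-arch, 175 mm above the lantern's underside; the clear height under the crown is about 55 mm, the clear width 52 mm; axes as the lantern's
- large_2_handle (a point): Crown of large_2's handle: centre of the 8 mm bar at mid-arch, 175 mm above the lantern's underside; the clear height under the crown is about 55 mm, the clear width 52 mm; axes as the lantern's
- small_1_handle (a point): Crown of small_1's handle: centre of the 8 mm bar at mid-arch, 140 mm above the lantern's underside; the clear height under the crown is about 53 mm, the clear width 52 mm; axes as the lantern's
- small_2_handle (a point): Crown of small_2's handle: centre of the 8 mm bar at mid-arch, 140 mm above the lantern's underside; the clear height under the crown is about 53 mm, the clear width 52 mm; axes as the lantern's
- stand: Fixed finishing stand of steel: foot plate 170 x 300 x 10 mm, 25 mm square post 360 mm tall, the load bar hanging from a pivot bolt on the post's robot side. Origin: on the bench under the post's centre; -x is the side of the pegs, y runs along the bar, z up
- load_bar (a joint): Tilt of the bar (rad): 0 level, positive with its left (+y) end down; stops at +-0.30. A 22 mm square steel bar 480 mm long, 2.4 kg, hung below a damped pivot, so evenly loaded it settles level. One lantern on its own peg dips it about 0.12 (that peg sinks and shifts a little towards the middle as it takes the weight), both lanterns of one side about 0.24
- bar_pivot (a point): Pivot of the load bar, 330 mm above the bench, 44 mm in front (-x) of the post's centre. Axes turn with the bar: x along the bolt (pegs on the -x side), y along the bar, z up. The bar's top lies 95 mm below this point, its underside 117 mm, its front face and the peg roots 11 mm in front (-x)
- peg_inner_left (a point): Root of the inner left peg (left is +y), on the bar's top front edge, 100 mm from the bar's middle; axes as bar_pivot. The peg, a 10 mm round rod 65 mm long, points to the bar's -x and 40 degrees up. A handle let go on it slides down to the bar: its crown then rests about 3 mm in front of this point and 14 mm above it
- peg_inner_right (a point): Root of the inner right peg (left is +y), on the bar's top front edge, 100 mm from the bar's middle; axes as bar_pivot. The peg, a 10 mm round rod 65 mm long, points to the bar's -x and 40 degrees up. A handle let go on it slides down to the bar: its crown then rests about 3 mm in front of this point and 14 mm above it
- peg_outer_left (a point): Root of the outer left peg (left is +y), on the bar's top front edge, 210 mm from the bar's middle; axes as bar_pivot. The peg, a 10 mm round rod 65 mm long, points to the bar's -x and 40 degrees up. A handle let go on it slides down to the bar: its crown then rests about 3 mm in front of this point and 14 mm above it
- peg_outer_right (a point): Root of the outer right peg (left is +y), on the bar's top front edge, 210 mm from the bar's middle; axes as bar_pivot. The peg, a 10 mm round rod 65 mm long, points to the bar's -x and 40 degrees up. A handle let go on it slides down to the bar: its crown then rests about 3 mm in front of this point and 14 mm above it
- primer_can: Bystander: spray can of primer, 64 mm across, 190 mm tall, standing. Origin: centre of the underside
- hammer: Bystander: claw hammer, 300 mm long, lying on the bench. Origin: centre underneath, x along the handle towards the head
- sanding_block: Bystander: cork sanding block with wooden grip, 65 x 110 x 38 mm. Origin: centre of the underside
Things that resemble listed ones, but are neither listed nor needed, are in the scene too. What is shaped like the small_1 but orange is not meant.

How it is judged (in metres and radians):
On the way, in this order (a step that is already met when the one before it is completed fails the run):
1. a first lantern hangs on one side (((((x of large_1_handle in the frame of bar_pivot between -0.052 and -0.004 m and y of large_1_handle in the frame of bar_pivot between 0.07 and 0.13 m and z of large_1_handle in the frame of bar_pivot between -0.092 and -0.045 m and height (world z) of large_1 above 0.03 m) or (x of large_2_handle in the frame of bar_pivot between -0.052 and -0.004 m and y of large_2_handle in the frame of bar_pivot between 0.07 and 0.13 m and z of large_2_handle in the frame of bar_pivot between -0.092 and -0.045 m and height (world z) of large_2 above 0.03 m)) or ((x of small_1_handle in the frame of bar_pivot between -0.052 and -0.004 m and y of small_1_handle in the frame of bar_pivot between 0.18 and 0.24 m and z of small_1_handle in the frame of bar_pivot between -0.092 and -0.045 m and height (world z) of small_1 above 0.03 m) or (x of small_2_handle in the frame of bar_pivot between -0.052 and -0.004 m and y of small_2_handle in the frame of bar_pivot between 0.18 and 0.24 m and z of small_2_handle in the frame of bar_pivot between -0.092 and -0.045 m and height (world z) of small_2 above 0.03 m))) or (((x of large_1_handle in the frame of bar_pivot between -0.052 and -0.004 m and y of large_1_handle in the frame of bar_pivot between -0.13 and -0.07 m and z of large_1_handle in the frame of bar_pivot between -0.092 and -0.045 m and height (world z) of large_1 above 0.03 m) or (x of large_2_handle in the frame of bar_pivot between -0.052 and -0.004 m and y of large_2_handle in the frame of bar_pivot between -0.13 and -0.07 m and z of large_2_handle in the frame of bar_pivot between -0.092 and -0.045 m and height (world z) of large_2 above 0.03 m)) or ((x of small_1_handle in the frame of bar_pivot between -0.052 and -0.004 m and y of small_1_handle in the frame of bar_pivot between -0.24 and -0.18 m and z of small_1_handle in the frame of bar_pivot between -0.092 and -0.045 m and height (world z) of small_1 above 0.03 m) or (x of small_2_handle in the frame of bar_pivot between -0.052 and -0.004 m and y of small_2_handle in the frame of bar_pivot between -0.24 and -0.18 m and z of small_2_handle in the frame of bar_pivot between -0.092 and -0.045 m and height (world z) of small_2 above 0.03 m))))), for 0.2 s.
2. a lantern hangs on each side ((((x of large_1_handle in the frame of bar_pivot between -0.052 and -0.004 m and y of large_1_handle in the frame of bar_pivot between 0.07 and 0.13 m and z of large_1_handle in the frame of bar_pivot between -0.092 and -0.045 m and height (world z) of large_1 above 0.03 m) or (x of large_2_handle in the frame of bar_pivot between -0.052 and -0.004 m and y of large_2_handle in the frame of bar_pivot between 0.07 and 0.13 m and z of large_2_handle in the frame of bar_pivot between -0.092 and -0.045 m and height (world z) of large_2 above 0.03 m)) or ((x of small_1_handle in the frame of bar_pivot between -0.052 and -0.004 m and y of small_1_handle in the frame of bar_pivot between 0.18 and 0.24 m and z of small_1_handle in the frame of bar_pivot between -0.092 and -0.045 m and height (world z) of small_1 above 0.03 m) or (x of small_2_handle in the frame of bar_pivot between -0.052 and -0.004 m and y of small_2_handle in the frame of bar_pivot between 0.18 and 0.24 m and z of small_2_handle in the frame of bar_pivot between -0.092 and -0.045 m and height (world z) of small_2 above 0.03 m))) and (((x of large_1_handle in the frame of bar_pivot between -0.052 and -0.004 m and y of large_1_handle in the frame of bar_pivot between -0.13 and -0.07 m and z of large_1_handle in the frame of bar_pivot between -0.092 and -0.045 m and height (world z) of large_1 above 0.03 m) or (x of large_2_handle in the frame of bar_pivot between -0.052 and -0.004 m and y of large_2_handle in the frame of bar_pivot between -0.13 and -0.07 m and z of large_2_handle in the frame of bar_pivot between -0.092 and -0.045 m and height (world z) of large_2 above 0.03 m)) or ((x of small_1_handle in the frame of bar_pivot between -0.052 and -0.004 m and y of small_1_handle in the frame of bar_pivot between -0.24 and -0.18 m and z of small_1_handle in the frame of bar_pivot between -0.092 and -0.045 m and height (world z) of small_1 above 0.03 m) or (x of small_2_handle in the frame of bar_pivot between -0.052 and -0.004 m and y of small_2_handle in the frame of bar_pivot between -0.24 and -0.18 m and z of small_2_handle in the frame of bar_pivot between -0.092 and -0.045 m and height (world z) of small_2 above 0.03 m)))), for 0.2 s.
3. three lanterns hang ((((((x of large_1_handle in the frame of bar_pivot between -0.052 and -0.004 m and y of large_1_handle in the frame of bar_pivot between 0.07 and 0.13 m and z of large_1_handle in the frame of bar_pivot between -0.092 and -0.045 m and height (world z) of large_1 above 0.03 m) or (x of large_2_handle in the frame of bar_pivot between -0.052 and -0.004 m and y of large_2_handle in the frame of bar_pivot between 0.07 and 0.13 m and z of large_2_handle in the frame of bar_pivot between -0.092 and -0.045 m and height (world z) of large_2 above 0.03 m)) and ((x of small_1_handle in the frame of bar_pivot between -0.052 and -0.004 m and y of small_1_handle in the frame of bar_pivot between 0.18 and 0.24 m and z of small_1_handle in the frame of bar_pivot between -0.092 and -0.045 m and height (world z) of small_1 above 0.03 m) or (x of small_2_handle in the frame of bar_pivot between -0.052 and -0.004 m and y of small_2_handle in the frame of bar_pivot between 0.18 and 0.24 m and z of small_2_handle in the frame of bar_pivot between -0.092 and -0.045 m and height (world z) of small_2 above 0.03 m))) and (((x of large_1_handle in the frame of bar_pivot between -0.052 and -0.004 m and y of large_1_handle in the frame of bar_pivot between -0.13 and -0.07 m and z of large_1_handle in the frame of bar_pivot between -0.092 and -0.045 m and height (world z) of large_1 above 0.03 m) or (x of large_2_handle in the frame of bar_pivot between -0.052 and -0.004 m and y of large_2_handle in the frame of bar_pivot between -0.13 and -0.07 m and z of large_2_handle in the frame of bar_pivot between -0.092 and -0.045 m and height (world z) of large_2 above 0.03 m)) or ((x of small_1_handle in the frame of bar_pivot between -0.052 and -0.004 m and y of small_1_handle in the frame of bar_pivot between -0.24 and -0.18 m and z of small_1_handle in the frame of bar_pivot between -0.092 and -0.045 m and height (world z) of small_1 above 0.03 m) or (x of small_2_handle in the frame of bar_pivot between -0.052 and -0.004 m and y of small_2_handle in the frame of bar_pivot between -0.24 and -0.18 m and z of small_2_handle in the frame of bar_pivot between -0.092 and -0.045 m and height (world z) of small_2 above 0.03 m)))) or ((((x of large_1_handle in the frame of bar_pivot between -0.052 and -0.004 m and y of large_1_handle in the frame of bar_pivot between 0.07 and 0.13 m and z of large_1_handle in the frame of bar_pivot between -0.092 and -0.045 m and height (world z) of large_1 above 0.03 m) or (x of large_2_handle in the frame of bar_pivot between -0.052 and -0.004 m and y of large_2_handle in the frame of bar_pivot between 0.07 and 0.13 m and z of large_2_handle in the frame of bar_pivot between -0.092 and -0.045 m and height (world z) of large_2 above 0.03 m)) or ((x of small_1_handle in the frame of bar_pivot between -0.052 and -0.004 m and y of small_1_handle in the frame of bar_pivot between 0.18 and 0.24 m and z of small_1_handle in the frame of bar_pivot between -0.092 and -0.045 m and height (world z) of small_1 above 0.03 m) or (x of small_2_handle in the frame of bar_pivot between -0.052 and -0.004 m and y of small_2_handle in the frame of bar_pivot between 0.18 and 0.24 m and z of small_2_handle in the frame of bar_pivot between -0.092 and -0.045 m and height (world z) of small_2 above 0.03 m))) and (((x of large_1_handle in the frame of bar_pivot between -0.052 and -0.004 m and y of large_1_handle in the frame of bar_pivot between -0.13 and -0.07 m and z of large_1_handle in the frame of bar_pivot between -0.092 and -0.045 m and height (world z) of large_1 above 0.03 m) or (x of large_2_handle in the frame of bar_pivot between -0.052 and -0.004 m and y of large_2_handle in the frame of bar_pivot between -0.13 and -0.07 m and z of large_2_handle in the frame of bar_pivot between -0.092 and -0.045 m and height (world z) of large_2 above 0.03 m)) and ((x of small_1_handle in the frame of bar_pivot between -0.052 and -0.004 m and y of small_1_handle in the frame of bar_pivot between -0.24 and -0.18 m and z of small_1_handle in the frame of bar_pivot between -0.092 and -0.045 m and height (world z) of small_1 above 0.03 m) or (x of small_2_handle in the frame of bar_pivot between -0.052 and -0.004 m and y of small_2_handle in the frame of bar_pivot between -0.24 and -0.18 m and z of small_2_handle in the frame of bar_pivot between -0.092 and -0.045 m and height (world z) of small_2 above 0.03 m)))))), for 0.2 s.
At the end, for the whole second after the job is handed in: a large lantern on each inner peg and a small one on each outer peg, each handle's crown no farther than about 40 mm in front of the bar and clear of the bench, the bar level within 0.05 rad, the lanterns moving slower than 60 mm/s (((x of large_1_handle in the frame of bar_pivot between -0.052 and -0.004 m and y of large_1_handle in the frame of bar_pivot between 0.07 and 0.13 m and z of large_1_handle in the frame of bar_pivot between -0.092 and -0.045 m and height (world z) of large_1 above 0.03 m) or (x of large_2_handle in the frame of bar_pivot between -0.052 and -0.004 m and y of large_2_handle in the frame of bar_pivot between 0.07 and 0.13 m and z of large_2_handle in the frame of bar_pivot between -0.092 and -0.045 m and height (world z) of large_2 above 0.03 m)) and ((x of large_1_handle in the frame of bar_pivot between -0.052 and -0.004 m and y of large_1_handle in the frame of bar_pivot between -0.13 and -0.07 m and z of large_1_handle in the frame of bar_pivot between -0.092 and -0.045 m and height (world z) of large_1 above 0.03 m) or (x of large_2_handle in the frame of bar_pivot between -0.052 and -0.004 m and y of large_2_handle in the frame of bar_pivot between -0.13 and -0.07 m and z of large_2_handle in the frame of bar_pivot between -0.092 and -0.045 m and height (world z) of large_2 above 0.03 m)) and ((x of small_1_handle in the frame of bar_pivot between -0.052 and -0.004 m and y of small_1_handle in the frame of bar_pivot between 0.18 and 0.24 m and z of small_1_handle in the frame of bar_pivot between -0.092 and -0.045 m and height (world z) of small_1 above 0.03 m) or (x of small_2_handle in the frame of bar_pivot between -0.052 and -0.004 m and y of small_2_handle in the frame of bar_pivot between 0.18 and 0.24 m and z of small_2_handle in the frame of bar_pivot between -0.092 and -0.045 m and height (world z) of small_2 above 0.03 m)) and ((x of small_1_handle in the frame of bar_pivot between -0.052 and -0.004 m and y of small_1_handle in the frame of bar_pivot between -0.24 and -0.18 m and z of small_1_handle in the frame of bar_pivot between -0.092 and -0.045 m and height (world z) of small_1 above 0.03 m) or (x of small_2_handle in the frame of bar_pivot between -0.052 and -0.004 m and y of small_2_handle in the frame of bar_pivot between -0.24 and -0.18 m and z of small_2_handle in the frame of bar_pivot between -0.092 and -0.045 m and height (world z) of small_2 above 0.03 m)) and value of joint load_bar between -0.05 and 0.05 rad and linear speed of each of large_1, large_2, small_1, small_2 below 0.06 m/s); the robot touches nothing.
It fails at once if the bar dips by more than 0.2 rad (11 degrees) to either side (value of joint load_bar above 0.2 rad or value of joint load_bar below -0.2 rad).
It fails at once if a lantern is tipped by more than 0.7 rad (angle between any of large_1, large_2, small_1, small_2's own z axis and vertical above 0.7 rad).
It fails at once if the spray can, the hammer or the sanding block is moved by more than 30 mm (distance of any of primer_can, hammer, sanding_block from where it was at the start of the episode above 0.03 m).
It also fails if it takes over 72 s, if anything falls off the work surface, if the arm or the gripper's body presses on something with over 40 N, if the wrist force passes 120 N, or if a joint passes its speed limit or range.

### The arm

A 7-joint arm with a two-finger parallel gripper is mounted at the origin on the work surface. World frame = base frame: x ahead of the robot, y to its left, z up, the work surface at z = 0. Lengths are in m, angles in degrees, forces in N, time in s.
With the tool pointing down it reaches from about 0.4 to 0.85 m from the base axis. Payload 6.9 kg.
Tool frame: the origin (TCP) lies midway between the tips of the shut fingers; the grasp point (between the pads) lies 19 mm behind it; z points along the fingers, y is the line along which they close (so a half turn about z gives the same grasp; the last joint's range is limited). The gripper opens to 85 mm and grips with 20 to 120 N. Pads are 22 mm wide; open, the fingers measure 114 mm over their backs; the gripper's body (76 mm by 85 mm) begins 54 mm behind the grasp point. The pads swing forward as they close: fully open they stand 13 mm farther back than shut.
Start: joints at [-64.544, 29.078, -13.613, 85.955, 7.202, 65.827, -8.869], TCP at [0.208, 0.589, 0.231] pointing down, gripper open.
Joint ranges: [-176.47, 176.47], [-13.61, 117.27], [-81.72, 77.17], [0.22, 143.17], [-87.28, 267.28], [10, 112.55], [-165.47, 165.47]. Speed limits (degrees/s): [136.94, 136.94, 180, 180, 180, 180, 180].

### API

Orientations are given as a 3x3 rotation matrix whose columns are the frame's x, y, z axes.
In Python, from station import * gives the robot as it stands. The module is installed in compiled form; this text tells all that it offers. Calls block until the motion is done:
- reach(position, orientation): joint-space move of the TCP to a pose.
- movel(position, attitude=None, velocity=0.15, max_force=None): straight line of the TCP; attitude=None keeps the orientation; velocity is the mean speed in m/s. With max_force (N) it stops when the force on the tool has changed by that much, and returns True; else False.
- goto_joints(angles): joint-space move.
- set_gripper(opening, squeeze=None): finger opening in m; squeeze is the grip in N (None keeps the last); returns when the fingers have stopped.
- wait(seconds).
- ik(position, orientation): joint angles nearest the present ones, or None.
- observe(): the state.
- get_image(name): name is "scene" or "side" or "wrist"; returns a dict with "frame" (480x640x3 uint8, red, green, blue), "range_z" (480x640 float32, m along the optical axis (not along the pixel's ray), 0 where there is no reading), "fx", "fy", "cx", "cy" (pixels), "D" ([k1, k2, p1, p2, k3] as OpenCV has them; the pictures are not rectified), "R" (3x3) and "t" (3): a world point X has camera coordinates R X + t; the wrist camera has in their place "T_tool_cam" (4x4, takes a point from camera to tool coordinates, whose origin is the TCP and whose axes are the flange's). Camera axes: x right, y down, z forward; pixel columns grow to the right and rows downward; lengths in m; the calibration is good to about 2 mm. A picture is of the moment at which its call begins: read the wrist's pose just before it.
A pose or a line that the arm cannot do raises MotionError and nothing moves.
- sign_off(): hands the job in; it is judged then, once.
The state is a dict: "time": time; "qpos": joint angles; "qvel": joint speeds; "joint_torque": joint torques, N m; "tool_pos": TCP position; "ee_rot": TCP orientation; "wrist_force": force on the tool from outside, world axes, zero at the start; "moment": the same for the moment, N m; "opening": finger opening in m; "finger_force": force on a finger pad.
Only numpy, scipy, OpenCV 4.12 (cv2) and the standard library are available. Lean on these libraries where they do the work, as an engineer would, in place of code of your own. Each camera call takes 0.05 s, during which the arm holds its last target. There are 200 camera calls.

## Working session

There is one attempt and no reset: what is moved stays moved. The work goes in short steps, each a Python script; the robot and the scene stay as the last script left them, time stands still between calls to the robot, and variables do not carry over. Pictures are saved under pics/ and viewed, at most 10 in all, crops included, and the job is handed in when it is done.

```bash
mkdir -p pics; cat > h.py <<'E'
from station import *
import numpy as np, cv2
def world(im, R=None, t=None):
    """world points HxWx3 of a fixed camera image"""
    K=np.array([[im['fx'],0,im['cx']],[0,im['fy'],im['cy']],[0,0,1]]);h,w=im['range_z'].shape
    u,v=np.meshgrid(np.arange(w),np.arange(h))
    p=cv2.undistortPoints(np.stack([u,v],-1).reshape(-1,1,2).astype(np.float64),K,np.array(im['D'],float)).reshape(h,w,2)
    z=im['range_z'].astype(float)
    c=np.dstack([p[...,0]*z,p[...,1]*z,z])
    W=(c-np.array(im['t']))@np.array(im['R'])
    W[z==0]=np.nan
    return W
def save(im,n): cv2.imwrite(f'pics/{n}.png',im['frame'][:,:,::-1])
E
python3 - <<'E'
from h import *
for n in('scene','side'):
    im=get_image(n); save(im,n+'0'); np.save(n+'0.npy',world(im))
    print(n, -np.array(im['R']).T@np.array(im['t']))
o=observe();print(o['time'],o['tool_pos'],o['ee_rot'],o['opening'])
E
```

```text
scene [ 1.09251267 -0.39119876  1.29385097]
side [-0.34295386 -1.07520757  1.03193107]
0.1 [0.20766471 0.58902956 0.23049372] [[-9.43145330e-01  3.32380271e-01 -4.92132507e-04]
 [ 3.32380632e-01  9.43144071e-01 -1.54144043e-03]
 [-4.81925333e-05 -1.61737766e-03 -9.99998691e-01]] 0.08532960677561215
```

View pics/scene0.png

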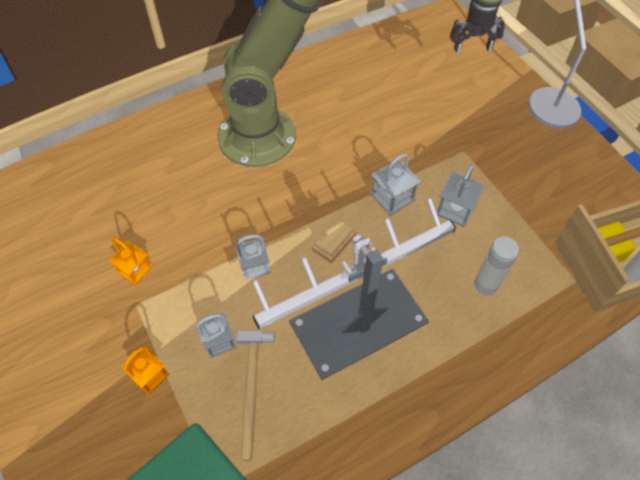

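View pics/side0.png

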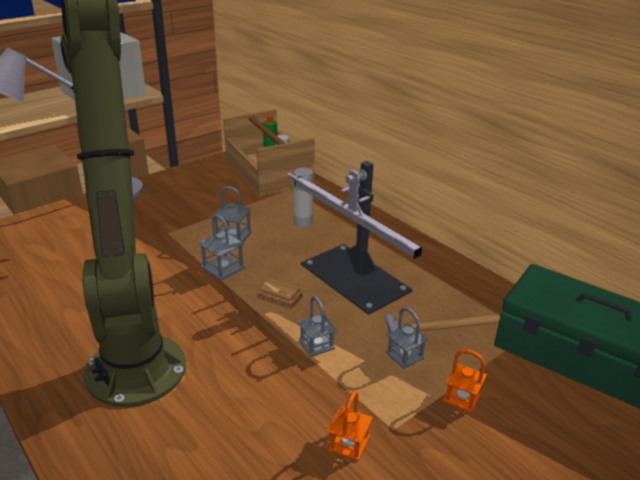

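Scene: grey large lanterns at about (395,185) and (460,200), small ones at (253,255) and (215,335). The bar runs from (258,321) to (452,228), with the post top at (372,258). The orange ones are decoys.

```bash
python3 - <<'E'
from h import *
S=np.load('scene0.npy');D=np.load('side0.npy')
P=np.vstack([S.reshape(-1,3),D.reshape(-1,3)]);src=np.r_[np.zeros(480*640),np.ones(480*640)]
fs=cv2.imread('pics/scene0.png').reshape(-1,3);fd=cv2.imread('pics/side0.png').reshape(-1,3)
C=np.vstack([fs,fd]).astype(int)
sat=C.max(1)-C.min(1)
for n,(u,v),hz,ez in[('L_a',(395,185),.13,(.085,.12)),('L_b',(460,200),.13,(.085,.12)),('S_a',(253,255),.092,(.058,.087)),('S_b',(215,335),.092,(.058,.087))]:
    c=np.nanmedian(S[v-6:v+7,u-6:u+7].reshape(-1,3),0)
    for k in range(3):
        m=(np.hypot(P[:,0]-c[0],P[:,1]-c[1])<.075)&(sat<50)
        r=m&(P[:,2]>ez[0])&(P[:,2]<ez[1]); h=m&(P[:,2]>hz)&(P[:,2]<.2)
        c=np.r_[np.nanmean(P[h],0)]
    for s in(0,1):
        q=P[h&(src==s)]; rr=P[r&(src==s)]
        if len(q)<5: print(n,s,'few');continue
        ctr=(q.min(0)+q.max(0))/2; w,V=np.linalg.eigh(np.cov(q[:,:2].T)); d=V[:,1]
        pr=(q[:,:2]-q[:,:2].mean(0))@d
        rb=cv2.minAreaRect(rr[:,:2].astype(np.float32)*1000) if len(rr)>3 else None
        mid=q[:,:2].mean(0)+d*(pr.min()+pr.max())/2
        print(n,s,len(q),'mid',mid.round(4),'ang',np.degrees(np.arctan2(d[1],d[0])).round(1),'len',np.ptp(pr).round(4),'thick',np.sqrt(w[0]).round(4),'zmax',q[:,2].max().round(4),'eaves',rb)
# bar
m=(P[:,2]>.208)&(P[:,2]<.24)&(sat<50)&(np.abs(P[:,0]-.62)<.3)&(np.abs(P[:,1])<.4)
for s in(0,1):
    q=P[m&(src==s)];print(s,len(q),q.min(0),q.max(0))
for u,v in[(258,321),(452,228),(256,284),(307,261),(390,222),(432,202),(372,258),(360,240),(335,240),(495,250),(250,335),(250,450),(350,285)]:
    print((u,v),S[v,u].round(4), np.nanmedian(S[v-2:v+3,u-2:u+3].reshape(-1,3),0).round(4))
E
```

```text
L_a 0 115 mid [0.3894 0.228 ] ang 94.7 len 0.0672 thick 0.0021 zmax 0.1827 eaves ((388.2307434082031, 228.38165283203125), (95.87638092041016, 97.84318542480469), 5.725590229034424)
L_a 1 105 mid [0.3892 0.2281] ang 96.3 len 0.0721 thick 0.0026 zmax 0.1811 eaves ((391.0692138671875, 228.21714782714844), (98.29944610595703, 105.29566955566406), 6.280454158782959)
L_b 0 98 mid [0.5089 0.3604] ang 119.0 len 0.0694 thick 0.0024 zmax 0.1821 eaves ((507.19854736328125, 361.1440734863281), (95.15216827392578, 102.54612731933594), 31.205821990966797)
L_b 1 97 mid [0.5094 0.359 ] ang 122.1 len 0.0707 thick 0.004 zmax 0.1816 eaves ((506.27667236328125, 359.53076171875), (102.69291687011719, 97.15901947021484), 36.74087905883789)
S_a 0 137 mid [ 0.3965 -0.1986] ang 77.1 len 0.0685 thick 0.0021 zmax 0.1472 eaves ((395.2480773925781, -198.4951171875), (71.93489837646484, 75.5335464477539), 77.06936645507812)
S_a 1 138 mid [ 0.3932 -0.1989] ang 77.1 len 0.0696 thick 0.0021 zmax 0.1485 eaves ((393.79290771484375, -198.9183349609375), (76.55368041992188, 74.98944854736328), 75.63878631591797)
S_b 0 
[... 608 characters left out ...]
 0.2328] [0.6506 0.1895 0.2324]
(256, 284) [ 0.5827 -0.2551  0.2744] [ 0.5823 -0.2551  0.2751]
(307, 261) [ 0.5856 -0.1407  0.2726] [ 0.5827 -0.1413  0.2714]
(390, 222) [0.5899 0.0584 0.274 ] [0.5865 0.0584 0.2703]
(432, 202) [0.5899 0.1692 0.271 ] [0.5861 0.1692 0.269 ]
(372, 258) [ 0.683  -0.0527  0.3594] [ 0.6831 -0.0527  0.3595]
(360, 240) [ 0.6262 -0.0428  0.3346] [ 0.6267 -0.0455  0.3393]
(335, 240) [0.4494 0.0096 0.036 ] [0.4504 0.0089 0.037 ]
(495, 250) [0.7295 0.2638 0.1899] [0.7291 0.2653 0.1883]
(250, 335) [ 0.573  -0.2941  0.0265] [ 0.5725 -0.294   0.0252]
(250, 450) [ 0.8111 -0.4125  0.0177] [ 0.8116 -0.4124  0.0224]
(350, 285) [ 0.5631 -0.0114 -0.0035] [ 0.5673 -0.0144  0.    ]
```

```bash
python3 - <<'E'
import cv2
a=cv2.imread('pics/scene0.png')[150:370,190:490]; cv2.imwrite('pics/crop1.png',cv2.resize(a,(780,572),interpolation=cv2.INTER_CUBIC))
E
```

```text
(no output)
```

View pics/crop1.png

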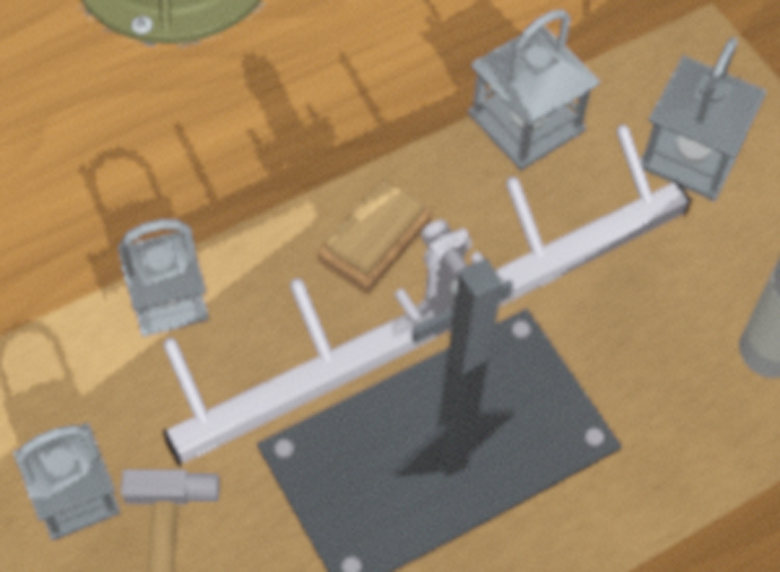

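```bash
python3 - <<'E'
from h import *
import itertools
for f in('scene0','side0'):
    P=np.load(f+'.npy').reshape(-1,3)
    q=P[(P[:,2]>.228)&(P[:,2]<.241)&(P[:,0]>.625)&(P[:,0]<.67)&(np.abs(P[:,1]+.05)<.25)]
    r=cv2.minAreaRect((q[:,:2]*1000).astype(np.float32)); c=np.polyfit(q[:,1],q[:,0],1); z=np.polyfit(q[:,1],q[:,2],1)
    print(f,len(q),r,'x=f(y)',c,'z',z,'y',q[:,1].min(),q[:,1].max())
    t=P[(P[:,2]>.352)&(P[:,2]<.367)&(P[:,0]>.6)&(P[:,0]<.75)&(np.abs(P[:,1]+.05)<.06)]
    print('post',cv2.minAreaRect((t[:,:2]*1000).astype(np.float32)))
    for a in(-.26,-.15,.06,.165):
        t=P[(P[:,2]>.242)&(P[:,2]<.3)&(P[:,0]>.56)&(P[:,0]<.63)&(np.abs(P[:,1]-a)<.03)]
        if len(t)>5: print('peg',len(t),'y',np.median(t[:,1]),np.polyfit(t[:,0],t[:,1],1)[0],'tip',t[t[:,0]<t[:,0].min()+.006].mean(0))
E
```

```text
scene0 1909 ((638.147705078125, -45.15229797363281), (486.9374084472656, 27.910043716430664), 89.490478515625) x=f(y) [0.01262774 0.63985543] z [-0.00161218  0.2342963 ] y -0.2886528502454382 0.1981950214080987
post ((683.5938110351562, -46.44218444824219), (25.298377990722656, 25.76216697692871), 89.96806335449219)
peg 135 y -0.25521393976459056 -0.00010585438367352144 tip [ 0.57901913 -0.25562671  0.27603953]
peg 127 y -0.14570633333856353 -0.010036390047595233 tip [ 0.58116206 -0.14577423  0.27621719]
peg 111 y 0.053715991235737455 -0.028014820496878645 tip [0.58286146 0.05442076 0.27506095]
peg 117 y 0.16266765759233953 -0.0064289435036425455 tip [0.58200003 0.1633057  0.27620006]
side0 785 ((647.4400024414062, -46.61164855957031), (488.3710632324219, 44.40888595581055), 89.89830017089844) x=f(y) [0.00707562 0.63737788] z [-9.89230973e-05  2.35301402e-01] y -0.29075872999019103 0.1976017375974985
post ((665.9922485351562, -47.185916900634766), (65.06538391113281, 29.12826156616211), 1.8284519910812378)
peg 64 y -0.25767919337969436 -0.06603313689065783 tip [ 0.57519008 -0.25591994  0.27708758]
peg 58 y -0.1476964769775957 -0.0012656849394793457 tip [ 0.5787753  -0.1459609   0.27577061]
peg 57 y 0.05294770256043284 0.007882078102221034 tip [0.58091036 0.05294929 0.27706879]
peg 55 y 0.16278067338770033 -0.051165128339050375 tip [0.58194941 0.16401765 0.27698983]
```

```bash
cat >> h.py <<'E'
PHI=np.radians(20); YAW=np.radians(-0.5)
PIV=np.array([.6396,-.0464,.330])
LAN={'La':(.3893,.2281,.175,95.3),'Lb':(.5091,.3597,.175,120.5),'Sa':(.3950,-.1988,.140,77.1),'Sb':(.5386,-.3662,.140,85.0)}
Rs=cv2.Rodrigues(np.array([0,0,YAW]))[0]
def att(yaw):
    """tool attitude; yaw of the handle direction (rad)"""
    ex=np.array([np.sin(yaw),-np.cos(yaw),0]); y=np.array([np.cos(yaw),np.sin(yaw),0])
    z=-np.sin(PHI)*ex-np.cos(PHI)*np.array([0,0,1.])
    return np.column_stack([np.cross(y,z),y,z])
def tcp(crown,A): return np.asarray(crown)+[0,0,-.029]+.027*A[:,2]
def crown_at(yp,x,z,th):
    """world point: x,z relative to the peg root at yp, bar tilt th"""
    p=np.array([-.011+x,yp,-.095+z]); return PIV+Rs@cv2.Rodrigues(np.array([-th,0,0.]))[0]@p
AP=att(np.pi/2+YAW)
PERP=.0135
def onpeg(yp,x,th,perp=PERP): return crown_at(yp,x,-x*np.tan(np.radians(40))+perp/np.cos(np.radians(40)),th)
E
python3 - <<'E'
from h import *
for n,(x,y,z,a) in LAN.items():
    A=att(np.radians(a))
    for dz in(.07,0): q=ik(tcp([x,y,z+dz],A),A); print(n,dz,None if q is None else np.round(q,1))
for yp in(.1,-.1,.21,-.21):
    for x in(-.075,-.008):
        q=ik(tcp(onpeg(yp,x,0),AP),AP); print(yp,x,None if q is None else np.round(q,1))
for p in([.42,.05,.38],[.42,-.147,.38],[.42,.164,.38],[.42,-.256,.38]): q=ik(tcp(p,AP),AP);print(p,None if q is None else np.round(q,1))
E
```

```text
La 0.07 [-15.2  26.9 -19.1 101.6  -0.9  70.5  62.1]
La 0 [-15.3  31.8 -19.3 106.3   0.9  61.2  61.3]
Lb 0.07 [-24.7  43.  -24.3  70.9  11.2  88.7  72.5]
Lb 0 [-24.5  46.4 -24.1  75.6  12.5  80.9  71.7]
Sa 0.07 [ 12.2  28.9  13.9 104.9  -2.6  66.6 104.1]
Sa 0 [ 16.4  33.8   7.6 108.9  -0.7  57.2 101.1]
Sb 0.07 [ 21.4  45.5  14.3  70.5  -0.9  82.7 118.3]
Sb 0 [ 24.   48.5   8.5  74.6   2.2  75.3 114.7]
0.1 -0.075 [-1.2 32.8 -9.9 77.5  1.6 89.8 78.8]
0.1 -0.008 [ -0.6  41.3 -11.   69.8   3.6  89.2  78.6]
-0.1 -0.075 [  6.7  34.    6.7  75.5   0.5  90.3 102.4]
-0.1 -0.008 [ 9.5 42.2 -0.1 67.6  3.1 90.  98.4]
0.21 -0.075 [ -8.9  34.7 -12.9  74.1   0.2  90.6  68.7]
0.21 -0.008 [ -8.3  43.1 -13.1  66.2   2.2  90.3  69.8]
-0.21 -0.075 [ 11.5  37.6  15.4  69.7  -1.1  92.  115. ]
-0.21 -0.008 [ 13.3  45.6   9.9  61.5  -0.   92.1 110.9]
[0.42, 0.05, 0.38] [-4.5 17.8 -4.8 92.2 -1.9 89.7 80.6]
[0.42, -0.147, 0.38] [ -1.8  20.6  21.7  89.9  -0.9  89.8 109.6]
[0.42, 0.164, 0.38] [-11.   20.1 -12.4  89.   -3.7  89.7  66.8]
[0.42, -0.256, 0.38] [  5.   25.3  29.6  84.3  -1.3  90.3 123.7]
```

```bash
cat >> h.py <<'E'
def pick(n,lift):
    x,y,z,a=LAN[n]; A=att(np.radians(a))
    reach(tcp([x,y,z+.085],A),A)
    movel(tcp([x,y,z],A),A,velocity=.15)
    set_gripper(.060,60)
    o=observe(); print(n,'opening',round(o['opening'],4),'ff',o['finger_force'],'t',o['time'])
    movel(tcp([x,y,lift],A),A,velocity=.25)
    print('F',np.round(observe()['wrist_force'],2))
E
python3 - <<'E'
from h import *
pick('La',.33)
for n in('wrist','side'): save(get_image(n),'a_'+n)
a=cv2.imread('pics/a_wrist.png');b=cv2.imread('pics/a_side.png')
cv2.imwrite('pics/a.png',np.hstack([cv2.resize(a,(400,300)),b[130:430,60:460]]))
print(observe()['time'],observe()['tool_pos'])
E
```

```text
La opening 0.0659 ff 65.07483400404453 t 2.6333
F [-0.13  0.17 -2.16]
3.5 [0.37945265 0.22665215 0.27414193]
```

View pics/a.png

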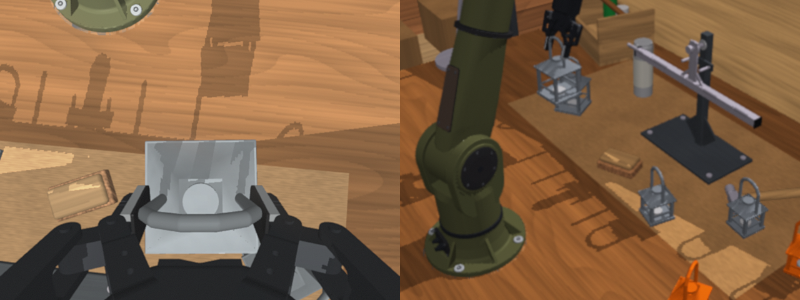

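The lantern is held by its handle legs and hangs upright (left half around (200,205), right half around (560,80)). Next I move it to the approach pose and check where the crown really is.

```bash
cat >> h.py <<'E'
def approach(yp,th,via=()):
    for p in via: movel(tcp(p,AP),AP,velocity=.3)
    movel(tcp(onpeg(yp,-.08,th),AP),AP,velocity=.25)
def crown_seen(c,n='scene'):
    """crown: topmost handle points near c, and peg-end points in front"""
    P=world(get_image(n)).reshape(-1,3); q=P[(np.abs(P[:,0]-c[0])<.015)&(np.abs(P[:,1]-c[1])<.012)&(np.abs(P[:,2]-c[2])<.015)]
    q=q[q[:,2]>np.percentile(q[:,2],97)-.008] if len(q) else q
    return len(q),(q.mean(0)-c).round(4) if len(q) else None
E
python3 - <<'E'
from h import *
approach(.1,0,[onpeg(.1,-.16,0)+[0,0,.02]])
c=onpeg(.1,-.08,0)
for n in('scene','side'):
    im=get_image(n); save(im,'b_'+n); print(crown_seen(c,n))
a=cv2.imread('pics/b_scene.png')[150:350,300:500];b=cv2.imread('pics/b_side.png')[130:330,180:380]
cv2.imwrite('pics/b.png',np.hstack([cv2.resize(a,(400,400)),cv2.resize(b,(400,400))]))
print(observe()['time'])
E
```

```text
(0, None)
(16, array([-0.003 , -0.001 ,  0.0052]))
5.1583
```

View pics/b.png

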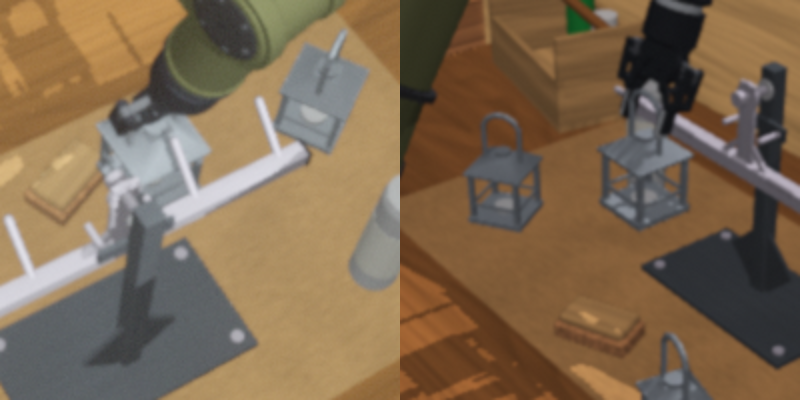

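```bash
cat >> h.py <<'E'
from scipy.spatial.transform import Rotation
def tilt():
    """bar tilt from the scene camera's depth (slope of the top edge of the bar)"""
    out=[]
    for n in('scene','side'):
        P=world(get_image(n)).reshape(-1,3); P=(P-PIV)@Rs
        th=0.
        for w in(.03,.012,.008,.006):
            z=P[:,2]+.095+np.tan(th)*P[:,1]
            m=(np.abs(P[:,0])<.009)&(np.abs(P[:,1])<.245)&(np.abs(P[:,1])>.03)&(np.abs(z)<w+(.03 if w==.03 else 0))
            if m.sum()<30: break
            th=-np.arctan(np.polyfit(P[m,1],P[m,2],1)[0])
        out.append((int(m.sum()),round(float(th),4)))
    return out
def insert(yp,th0,th1,xf=-.010,over=.004):
    hit=movel(tcp(onpeg(yp,xf,th0),AP),AP,velocity=.10,max_force=10)
    print('insert hit',hit,np.round(observe()['wrist_force'],2))
    n=6
    for k in range(1,n+1):
        f=k/n; th=th0+(th1-th0)*f
        movel(tcp(onpeg(yp,xf,th,PERP+(.009-PERP)*min(1,2*f))-[0,0,over*f],AP),AP,velocity=.05)
    print('lowered',np.round(observe()['wrist_force'],2),'t',observe()['time'])
E
python3 - <<'E'
from h import *
print('tilt',tilt())
insert(.1,0,.12)
print('tilt',tilt())
save(get_image('side'),'c_side');save(get_image('scene'),'c_scene')
a=cv2.imread('pics/c_scene.png')[150:350,300:500];b=cv2.imread('pics/c_side.png')[130:330,200:400]
cv2.imwrite('pics/c.png',np.hstack([cv2.resize(a,(400,400)),cv2.resize(b,(400,400))]))
E
```

```text
tilt [(1423, 0.0019), (408, -0.0014)]
insert hit True [ 0.03  0.23 -4.1 ]
lowered [-27.6  -11.04  29.53] t 8.5083
tilt [(911, 0.1706), (52, 0.1048)]
```

View pics/c.png

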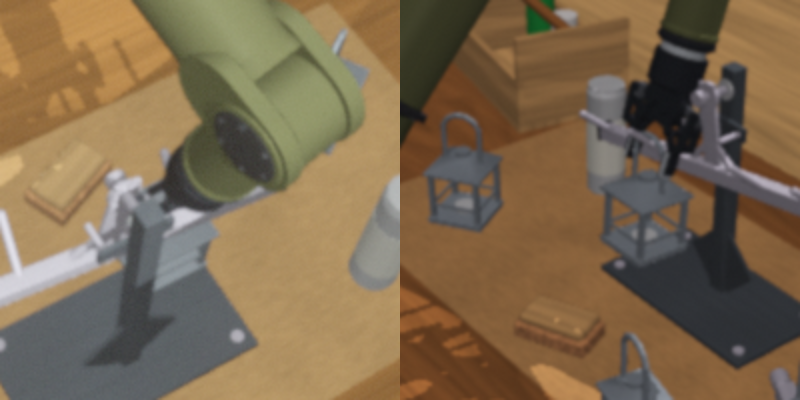

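The 10 N stop fired and the finger edges are against the bar's front face. I'll back off up the peg and release farther out.

```bash
python3 - <<'E'
from h import *
p=np.array(observe()['tool_pos']); print('tcp err vs cmd',p-tcp(onpeg(.1,-.01,.12,.009)-[0,0,.004],AP))
t=tcp(onpeg(.1,-.026,.12,.012),AP); print(t-p)
movel(p+[0,0,.008],AP,velocity=.05); print(np.round(observe()['wrist_force'],2))
p=p+[0,0,.008]
for f in(.5,1):
    movel(p+f*(t-p),AP,velocity=.05); print(np.round(observe()['wrist_force'],2))
print(tilt(),observe()['time'],observe()['opening'])
save(get_image('side'),'d_side');save(get_image('scene'),'d_scene');save(get_image('wrist'),'d_wrist')
a=cv2.imread('pics/d_wrist.png');b=cv2.imread('pics/d_side.png')[130:330,200:400]
cv2.imwrite('pics/d.png',np.hstack([cv2.resize(a,(400,400)),cv2.resize(b,(400,400))]))
E
```

```text
tcp err vs cmd [-0.00618346 -0.00536677  0.00468146]
[-0.00979781  0.00758234  0.01653565]
[-0.55 -1.86  4.31]
[ 0.73  0.62 -1.62]
[ 0.11  0.27 -1.76]
[(1339, 0.082), (275, 0.0823)] 9.8583 0.06599762829924598
```

View pics/d.png

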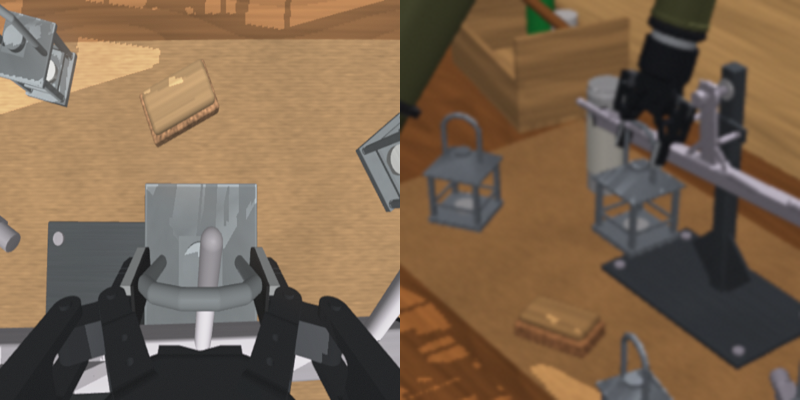

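The peg tip (210,240 in the left half) passes through the handle, and the crown is part way down the peg with the forces gone. I'll lower it to full load, release and retreat upward.

```bash
cat >> h.py <<'E'
def release(lift=.10):
    set_gripper(.085); 
    p=np.array(observe()['tool_pos']); movel(p+[0,0,lift],AP,velocity=.2)
    print('released t',observe()['time'])
E
python3 - <<'E'
from h import *
t=tcp(onpeg(.1,-.026,.125,.009)-[0,0,.003],AP); p=np.array(observe()['tool_pos']); print(t-p)
movel(t,AP,velocity=.04); print(np.round(observe()['wrist_force'],2),tilt())
release(.12)
print(tilt())
n='Lb';x,y,z,a=LAN[n]; A=att(np.radians(a))
movel(tcp([.5,.15,.33],A),A,velocity=.3)
print(tilt(),observe()['time'])
save(get_image('side'),'e_side');save(get_image('scene'),'e_scene')
a=cv2.imread('pics/e_scene.png')[150:350,300:500];b=cv2.imread('pics/e_side.png')[130:330,200:400]
cv2.imwrite('pics/e.png',np.hstack([cv2.resize(a,(400,400)),cv2.resize(b,(400,400))]))
E
```

```text
[ 6.06705036e-05 -8.03706175e-04 -7.19832162e-03]
[ 5.39 -2.94  2.28] [(1264, 0.1495), (205, 0.1461)]
released t 11.525
[(1340, 0.1194), (263, 0.1175)]
[(1337, 0.1185), (281, 0.1165)] 12.4167
```

View pics/e.png

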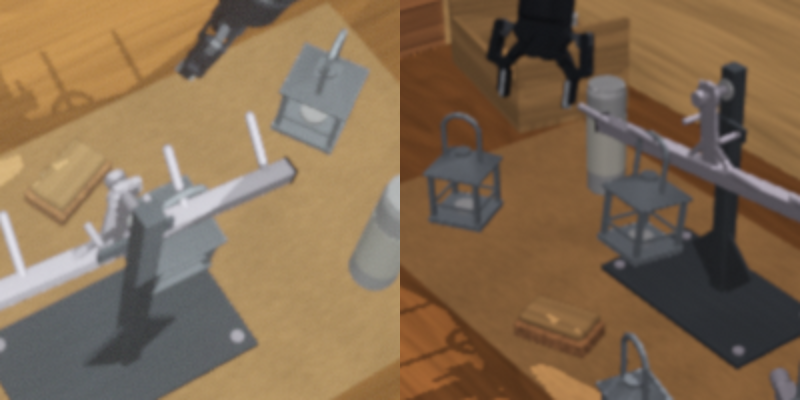

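Hanging on the inner left peg and slid to the bar, tilt 0.118. Next is Lb onto the inner right.

```bash
cat >> h.py <<'E'
def place(yp,th0,th1,via,xf=-.026):
    approach(yp,th0,list(via)+[onpeg(yp,-.15,th0)])
    f0=np.array(observe()['wrist_force'])
    if movel(tcp(onpeg(yp,xf,th0),AP),AP,velocity=.10,max_force=9): print('HIT',np.round(observe()['wrist_force']-f0,2)); return False
    print('ins dF',np.round(observe()['wrist_force']-f0,2))
    for f in(.34,.67,1):
        movel(tcp(onpeg(yp,xf,th0+(th1-th0)*f,PERP+(.009-PERP)*f),AP),AP,velocity=.04)
    print('low dF',np.round(observe()['wrist_force']-f0,2),tilt(),'t',observe()['time'])
    return True
E
python3 - <<'E'
from h import *
pick('Lb',.36)
ok=place(-.1,.118,0,[[.42,.25,.37],[.42,-.147,.36]])
if ok:
    release(.12); print(tilt())
save(get_image('wrist'),'f_wrist');save(get_image('side'),'f_side')
a=cv2.imread('pics/f_wrist.png');b=cv2.imread('pics/f_side.png')[130:380,200:450]
cv2.imwrite('pics/f.png',np.hstack([cv2.resize(a,(400,400)),cv2.resize(b,(400,400))]))
print(observe()['time'])
E
```

```text
Lb opening 0.0657 ff 65.71680776774883 t 14.4417
F [-0.3   0.26 -3.52]
HIT [-0.75 -0.2  -1.69]
18.875
```

View pics/f.png

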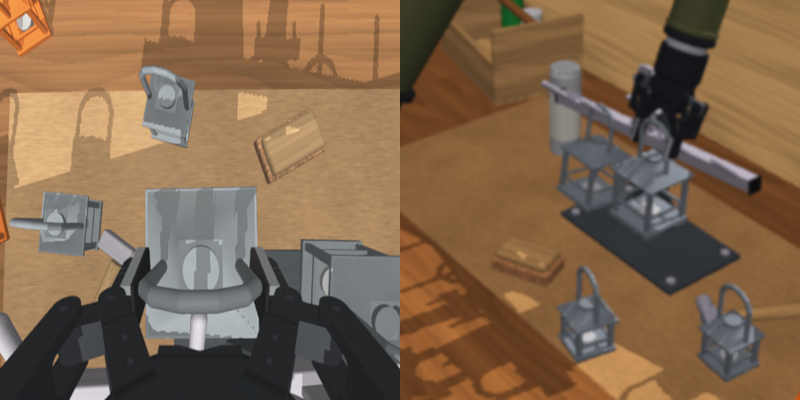

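```bash
python3 - <<'E'
from h import *
o=observe();p=np.array(o['tool_pos']);print(np.round(o['wrist_force'],2),tilt())
off=tcp([0,0,0],AP); c=p-off; print('crown rel root', (Rs.T@(c-crown_at(-.1,0,0,.118))).round(4),'start',(Rs.T@(onpeg(-.1,-.08,.118)-crown_at(-.1,0,0,.118))).round(4))
P=world(get_image('side')).reshape(-1,3);
im=get_image('wrist'); T=np.array(im['T_tool_cam']); R=np.array(o['ee_rot'])
im2=dict(im,R=np.eye(3),t=np.zeros(3)); W=world(im2)@T[:3,:3].T+T[:3,3]; W=W@R.T+p
for u,v in[(314,472*300//300*0+352),(320,352),(320,360),(316,385),(316,400),(316,410)]: print((u,v),(Rs.T@(W[v,u]-crown_at(-.1,0,0,.118))).round(4))
E
```

```text
[-0.7  -0.03 -3.07] [(1342, 0.1041), (266, 0.1058)]
crown rel root [-0.0636  0.0081  0.0694] start [-0.08    0.01    0.0842]
(314, 352) [-0.0682  0.0066  0.0703]
(320, 352) [-0.0686  0.0083  0.072 ]
(320, 360) [-0.0664  0.0083  0.0717]
(316, 385) [-0.0497  0.007   0.0416]
(316, 400) [-0.0431  0.0069  0.0379]
(316, 410) [-0.0379  0.0069  0.0338]
```

```bash
python3 - <<'E'
from h import *
print(tilt(),np.round(observe()['wrist_force'],2))
th=.11
for x in(-.055,-.045,-.035,-.026):
    movel(tcp(onpeg(-.1,x,th),AP),AP,velocity=.06)
    f=observe()['wrist_force'];t=tilt();print(x,np.round(f,2),t)
    if np.linalg.norm(np.array(f)-[0,0,-3])>6: break
save(get_image('wrist'),'g_wrist');save(get_image('side'),'g_side')
a=cv2.imread('pics/g_wrist.png');b=cv2.imread('pics/g_side.png')[130:330,240:440]
cv2.imwrite('pics/g.png',np.hstack([cv2.resize(a,(400,400)),cv2.resize(b,(400,400))]))
print(observe()['time'])
E
```

```text
[(1332, 0.1138), (253, 0.1132)] [-1.08  0.09 -3.26]
-0.055 [-1.75 -1.9  -6.18] [(1382, 0.0981), (262, 0.1045)]
-0.045 [ 0.26 -0.12 -3.08] [(1322, 0.1265), (229, 0.1269)]
-0.035 [-0.8  -0.33 -2.75] [(1336, 0.1185), (223, 0.1175)]
-0.026 [ 0.16 -0.01 -2.36] [(1338, 0.1184), (210, 0.1175)]
21.0917
```

View pics/g.png

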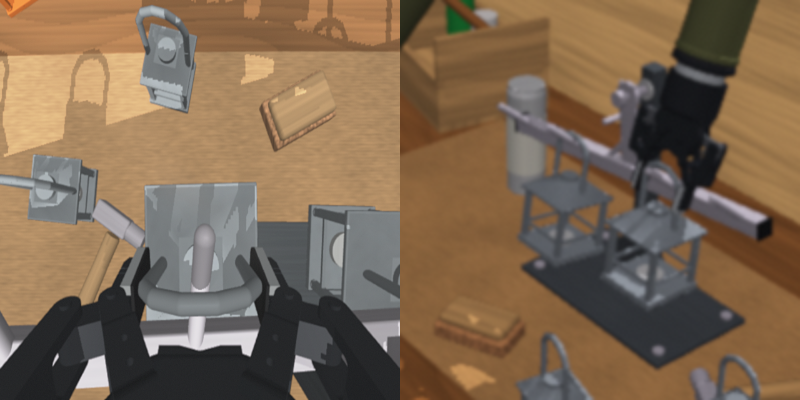

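Peg is through the handle and the forces are clear. Lowering and releasing.

```bash
python3 - <<'E'
from h import *
for f in(.34,.67,1):
    movel(tcp(onpeg(-.1,-.026,.118*(1-f),PERP+(.009-PERP)*f),AP),AP,velocity=.04)
    print(np.round(observe()['wrist_force'],2),tilt())
release(.12); print(tilt())
p=np.array(observe()['tool_pos']); movel(p+[-.13,0,0],AP,velocity=.3)
print(tilt(),observe()['time'])
for n in('scene','side'):
    P=(world(get_image(n)).reshape(-1,3)-PIV)@Rs
    for s in(.1,-.1):
        q=P[(np.abs(P[:,1]-s)<.03)&(P[:,0]<.0)&(P[:,0]>-.05)&(P[:,2]<-.068)&(P[:,2]>-.084)]
        r=P[(np.abs(P[:,1]-s)<.07)&(P[:,0]<.04)&(P[:,0]>-.09)&(P[:,2]<-.14)&(P[:,2]>-.19)]
        print(n,s,len(q),q.mean(0).round(3) if len(q) else '', 'roof y',r[:,1].min().round(3),r[:,1].max().round(3),'x',r[:,0].min().round(3))
E
```

```text
[ 1.01  0.15 -2.97] [(1307, 0.1186), (200, 0.1166)]
[ 0.41 -0.45 -2.67] [(1355, 0.0584), (253, 0.0584)]
[ 0.64  0.02 -0.49] [(1395, 0.0166), (307, 0.0155)]
released t 23.3833
[(1414, 0.0031), (377, -0.0013)]
[(1441, 0.0027), (348, 0.0002)] 24.1667
scene 0.1 90 [-0.022  0.1   -0.078] roof y 0.059 0.153 x -0.072
scene -0.1 114 [-0.021 -0.1   -0.078] roof y -0.145 -0.05 x -0.073
side 0.1 17 [-0.015  0.094 -0.08 ] roof y 0.055 0.157 x -0.075
side -0.1 59 [-0.023 -0.101 -0.078] roof y -0.148 -0.048 x -0.076
```

Both large lanterns hang and the bar is level. Next is small Sa onto the outer left, a bit closer to the peg because the eaves only just clear the bar's underside.

```bash
cat >> h.py <<'E'
def place2(yp,th0,th1,via,xf=-.026,perp=.0115):
    for p in list(via)+[onpeg(yp,-.15,th0,perp)]: movel(tcp(p,AP),AP,velocity=.3)
    for x in(-.08,-.06,-.048,-.037,xf):
        movel(tcp(onpeg(yp,x,th0,perp),AP),AP,velocity=.12 if x<-.07 else .06)
        f=np.array(observe()['wrist_force']); print(x,np.round(f,2))
        if np.linalg.norm(f-[0,0,-2])>9: print('STOP'); return False
    print(tilt())
    for f in(.25,.5,.75,1):
        movel(tcp(onpeg(yp,xf,th0+(th1-th0)*f,perp+(.009-perp)*f),AP),AP,velocity=.05)
    print('low',np.round(observe()['wrist_force'],2),tilt(),'t',observe()['time'])
    return True
E
python3 - <<'E'
from h import *
p=np.array(observe()['tool_pos']);
pick('Sa',.35)
place2(.21,0,.12,[[.42,.10,.35]])
print(observe()['time'])
save(get_image('wrist'),'i_wrist');save(get_image('side'),'i_side')
a=cv2.imread('pics/i_wrist.png');b=cv2.imread('pics/i_side.png')[130:330,240:440]
cv2.imwrite('pics/i.png',np.hstack([cv2.resize(a,(400,400)),cv2.resize(b,(400,400))]))
E
```

```text
Sa opening 0.0662 ff 64.92098785936832 t 26.075
F [-0.34  1.3  -2.38]
-0.08 [ 0.02 -0.6  -0.46]
-0.06 [-0.54  0.18 -2.46]
-0.048 [-1.06 -0.37 -0.78]
-0.037 [ 0.69 -0.13 -1.32]
-0.026 [-0.76  0.41 -1.49]
[(1450, 0.003), (331, -0.002)]
low [0.48 0.38 1.54] [(1342, 0.1325), (78, 0.0871)] t 32.75
32.75
```

View pics/i.png

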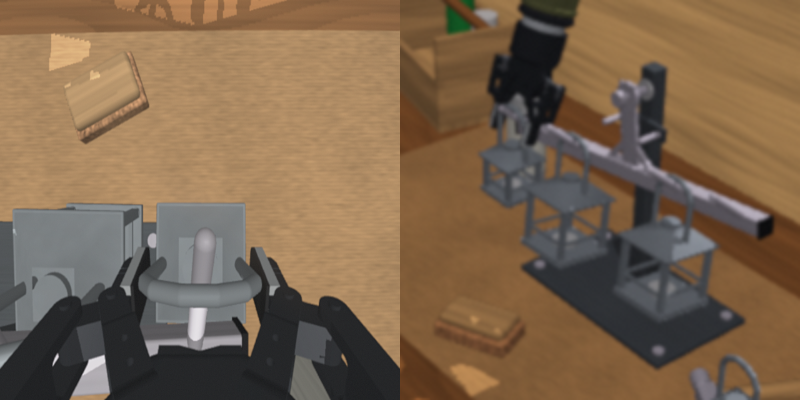

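Clean insertion: the peg runs through the handle (tip at (203,240)). Picture budget is used up, so the rest goes by numbers. Releasing, then Sb.

```bash
python3 - <<'E'
from h import *
release(.12); 
p=np.array(observe()['tool_pos']); movel(p+[-.16,0,0],AP,velocity=.3)
t=np.mean([v for n,v in tilt()]); print(t)
movel(tcp([.43,-.25,.37],AP),AP,velocity=.35)
t=np.mean([v for n,v in tilt()]); print(t,observe()['time'])
pick('Sb',.36)
ok=place2(-.21,t,0,[[.42,-.256,.37]]) if .1<t<.14 else None
print(ok,observe()['time'])
E
```

```text
released t 33.9333
0.10685
0.1071 36.125
Sb opening 0.0662 ff 65.60448959469795 t 38.025
F [-0.52  0.19 -2.46]
-0.08 [-0.52  0.23 -0.64]
-0.06 [ 1.23 -0.2  -0.58]
-0.048 [ 0.01 -0.12 -2.19]
-0.037 [-0.45  0.65 -1.29]
-0.026 [-0.51 -0.84 -0.83]
[(1340, 0.1103), (132, 0.1105)]
low [0.89 0.59 0.46] [(1356, -0.0018), (218, -0.001)] t 44.1333
True 44.1333
```

```bash
python3 - <<'E'
from h import *
release(.12)
p=np.array(observe()['tool_pos']); movel(p+[-.16,0,0],AP,velocity=.3); wait(2)
print(tilt(),observe()['time'])
for n in('scene','side'):
  Q=[(world(get_image(n)).reshape(-1,3)-PIV)@Rs for k in(0,1)]
  P=Q[0]; print(n,'moved pts',np.nanmax(np.abs(np.nanmean(Q[0],0)-np.nanmean(Q[1],0))))
  for s,e,hw in((.1,.085,.048),(-.1,.085,.048),(.21,.077,.038),(-.21,.077,.038)):
    q=P[(np.abs(P[:,1]-s)<.03)&(P[:,0]<.0)&(P[:,0]>-.05)&(P[:,2]<-.066)&(P[:,2]>-.084)]
    r=P[(np.abs(P[:,1]-s)<hw+.01)&(P[:,0]<.03)&(P[:,0]>-.1)&(P[:,2]<-.14)&(P[:,2]>-.081-e-.01)]
    print(n,s,len(q),q.mean(0).round(3),'roof',r.min(0).round(3),r.max(0).round(3))
E
```

```text
released t 45.2167
[(1430, 0.0147), (221, 0.0109)] 48.0
scene moved pts 3.9639767645996415e-05
scene 0.1 102 [-0.024  0.1   -0.078] roof [-0.072  0.055 -0.176] [ 0.023  0.148 -0.141]
scene -0.1 134 [-0.022 -0.102 -0.077] roof [-0.072 -0.147 -0.176] [ 0.024 -0.053 -0.142]
scene 0.21 92 [-0.027  0.209 -0.078] roof [-0.063  0.175 -0.168] [ 0.011  0.25  -0.141]
scene -0.21 145 [-0.021 -0.212 -0.077] roof [-0.066 -0.248 -0.168] [ 0.006 -0.174 -0.14 ]
side moved pts 0.00010422594442193595
side 0.1 48 [-0.025  0.098 -0.078] roof [-0.075  0.051 -0.176] [ 0.022  0.149 -0.14 ]
side -0.1 13 [-0.026 -0.114 -0.077] roof [-0.074 -0.149 -0.176] [ 0.023 -0.05  -0.14 ]
side 0.21 45 [-0.027  0.209 -0.078] roof [-0.067  0.174 -0.168] [ 0.006  0.253 -0.14 ]
side -0.21 73 [-0.021 -0.216 -0.077] roof [-0.067 -0.251 -0.167] [ 0.005 -0.172 -0.14 ]
```

```bash
python3 - <<'E'
from h import *
wait(1); print(tilt()); print(sign_off())
E
```

```text
[(1458, 0.0148), (213, 0.011)]
the job is handed in; nothing more can be done
None
```

All four lanterns hang on their pegs (large inner, small outer), still and with the bar level to about 0.013 rad, and I handed the job in at about 49 s with no verdict shown; on the first lantern the fingers pressed the bar to about 42 N at the wrist and 0.17 rad of tilt before I backed off (limits 40 N for arm or gripper body, 0.2 rad), and I viewed 11 pictures, one over the limit.

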